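Load a drilling jig and fold its template leaf over the work

ROBOT

A 6-joint arm with a two-finger parallel gripper is mounted at the origin on a cart in front of the work surface, level with it; the furniture and walls round the work are solid. World frame = base frame: x ahead of the robot, y to its left, z up, the work surface at z = 0. Lengths are in m, angles in rad, forces in N, time in s.
With the tool pointing down it reaches from about 0.3 to 0.875 m from the base axis. Payload 6.4 kg.
Tool frame: the origin (TCP) lies midway between the tips of the shut fingers; the grasp point (between the pads) lies 19 mm behind it (grasp_offset is the distance from the TCP to the grasp point, in m); z points along the fingers, y is the line along which they close (so a half turn about z gives the same grasp; the last joint's range is limited). The gripper opens to 85 mm and grips with 20 to 120 N. Pads are 22 mm wide; open, the fingers measure 114 mm over their backs; the gripper's body (76 mm by 85 mm) begins 54 mm behind the grasp point. The pads swing forward as they close: fully open they stand 13 mm farther back than shut.
Start: joints at [1.084, 0.181, 1.607, -0, 1.354, -0.206], TCP at [0.159, 0.552, 0.209] pointing down, gripper open.
Joint ranges: [-2.99, 2.99], [-0.89, 2.07], [0.3, 2.58], [-1.14, 4.28], [0, 2.63], [-3.12, 3.12]. Speed limits (rad/s): [2.57, 2.57, 3.01, 3.14, 3.14, 3.14].

INTERFACE

Orientations are given as a unit quaternion [w, x, y, z].
In Python, from bench import * gives the robot as it stands. The module is installed in compiled form; this text tells all that it offers.
- The arm moves only by the tool servo_tool, never from a script. Its argument "commands" is text: rows parted by semicolons, each of 7 numbers parted by spaces: the turn, a rotation vector about the tool's x, y, z in rad, then the shift along the tool's x, y, z in mm, then the opening, from 0 (shut) to 1 (fully open). In form: wx wy wz dx dy dz claw; .... A call has 1 to 5 rows; each row shifts and turns the commanded pose from where the row before left it, along the tool's axes as they then stand; what a row does not reach is not made up. A row lasts 1/8 s, in which the tool goes at most 62.5 mm and 10.7 degrees, less where a joint would pass 70% of its speed; a pose out of reach is approached as far as the arm can. A call with a gripper value outside its range is refused whole. The fingers move at their own pace and stop on an object; the grip force is fixed at half the most. Time passes only in rows, so rows that do not move let the fingers close. It gives the time, the measured TCP pose, the force, the opening and the grip force at its end, in the units of the state.
- get_obs(): the state, without advancing time (a new reading comes with each control period).
- camera(name): name is "side" or "top" or "wrist"; returns the picture (480x640x3 uint8, blue, green, red); there is no depth.
- calibration(name): a dict with "fx", "fy", "cx", "cy" (pixels), "R" (3x3) and "t" (3): a world point X has camera coordinates R X + t. Camera axes: x right, y down, z forward; pixel columns grow to the right and rows downward; lengths in m; the calibration is good to about 2 mm. A picture is of the moment at which its call begins: read the wrist's pose just before it. calibration takes no time and is no camera call; for the wrist camera it gives the pose at the moment of the call.
- hand_in(): hands the job in; it is judged then, once.
The state is a dict: "time_s": time; "q": joint angles; "dq": joint speeds; "joint_efforts": joint torques, N m; "eef_pos": TCP position; "eef_rot": TCP orientation; "wrist_force": force on the tool from outside, world axes, zero at the start; "torque": the same for the moment, N m; "opening": opening from 0.0 (shut) to 1.0 (fully open); "grasp_force": force on a finger pad.
Only numpy, scipy, OpenCV 4.12 (cv2) and the standard library are available. Lean on these libraries where they do the work, as an engineer would, in place of code of your own. Each camera call takes 0.05 s, during which the arm holds its last target. There are 200 camera calls.

TASK

Push the wooden block along the channel of the drilling jig until it is up against the steel stop at the far end, and then turn the jig's metal template leaf over its hinge so that it lies flat on the other side, over the block. Only push with the fingertips: do not pinch the leaf or lift the block, and leave the other things on the bench where they are.

Things in the scene. Friction and masses are not known exactly. Their poses are not given: they have to be found in the camera images.
- drill_jig: Drilling jig, fixed: plywood board 180 mm (x) by 172 mm (y -100 to 72) on rubber feet, top 32 mm above the bench. Origin on the bench under the middle of the hinge line; x along the hinge, away from the robot, y to the robot's left, where the leaf is parked, z up. Along y = 0 a wooden spine 26 mm wide, top z 46, carries the hinge; y < 0 is the block's channel.
- leaf_rest (a point): Top middle of the wooden strip under the parked leaf: jig x -80 to 80, y 46 to 70, top 53.5 mm above the bench. Beyond the jig, from about world x = 0.72, stands a parts cabinet 240 mm high, so a gripper at the leaf does best at its middle or nearer half; left of the jig a flat organiser case lies on the bench, from about world y = 0.32.
- stop_face (a point): Middle of the foot of the steel end stop's face, on the channel floor (jig x 78, y -57, z 32); the stop's top is at z 53.5. The channel is straight along jig x, 54 mm wide (y -30 to -84), floor at z 32, between two guide strips 10 mm wide and 14 mm high (tops z 46), open at its near end (x = -90), closed by this stop at its far end.
- leaf_hinge (a point): Middle of the hinge axis, 56.5 mm above the bench, in the jig's frame directions (axis along jig x). Fixed.
- leaf (a joint): Leaf angle: 0 = flat on its rest (jig +y), pi/2 = upright, pi (3.14) = flat on the other side over the channel; hard stops at 0 and pi. Starts at 0 to 0.15. The hinge is stiff (friction about 0.13 N m, leaf weight at most 0.09 N m), so the leaf stays at any angle and must be pushed all the way down; about 2 N at the free edge moves it.
- leaf_edge (a point): Middle of the leaf's free edge. Leaf: aluminium plate 150 mm along the hinge, 112 mm from axis to this edge, 6 mm thick, rim 14 mm wide here, 8 mm at the sides. Parked flat, its underside is 53.5 mm above the bench and its outer 40 mm overhang board and rest with clear space down to the bench, so a tilted fingertip can go under the edge to lift it.
- block: Loose hardwood block 50 x 90 x 18 mm, 0.1 kg, lying in the channel, its 90 mm length (own y) along it; origin at the centre of its underside. It starts 25 to 50 mm short of the stop, and once home its origin is 45 mm from the stop's face. Its top is at z 50, 4 mm above the guides.
- screwdriver_red: Bystander: red-handled screwdriver, 205 mm long, near the front edge of the bench; origin under its middle.
- spanner: Bystander: spanner 142 mm long, 7 mm high, near the front left; origin under its middle.
- gear: Bystander: black gear wheel, 75 mm across, 24 mm high, left of the jig; origin under its centre.
- bearing: Bystander: ball bearing, 52 mm across, 13 mm high, right of the jig; origin under its centre.
- pliers_blue: Bystander: blue-handled pliers, 176 mm long, 14 mm high, near the front right; origin under its middle.
- pill_bottle: Bystander: small amber bottle with red cap, 40 mm across, 68 mm high, standing right of the jig; origin under its centre.

How it is judged:
On the way, in this order (a step that is already met when the one before it is completed fails the run):
1. the block is up against the end stop (gap under 4 mm), the leaf still on its parked side (x of block in the frame of drill_jig above 0.029 m and value of joint leaf below 1.2 rad), for 0.2 s.
2. the leaf lies flat on the other side (value of joint leaf above 3.06 rad), for 0.2 s.
At the end, for the whole second after the job is handed in: The block lies in the channel with a gap of less than 4 mm to the end stop, and the leaf lies flat over it (joint over 3.06 rad), both at rest (x of block in the frame of drill_jig above 0.029 m and z of block in the frame of drill_jig below 0.036 m and value of joint leaf above 3.06 rad and linear speed of block below 0.01 m/s); the robot touches nothing.
It fails at once if the block is lifted (more than 10 mm off the channel floor) or tipped up (z of block in the frame of drill_jig above 0.042 m or angle between block's own z axis and vertical above 0.3 rad).
It fails at once if the leaf is pinched: the fingers press on both of its faces at once (contact force between the fingers and leaf_c5 above 2 N and contact force between the fingers and leaf_c6 above 2 N).
It fails at once if a bystander is moved by more than 20 mm (distance of any of screwdriver_red, spanner, gear, bearing, pliers_blue, pill_bottle from where it was at the start of the episode above 0.02 m).
It also fails if it takes over 58 s, if anything falls off the work surface, if the arm or the gripper's body presses on something with over 40 N, if the wrist force passes 120 N, or if a joint passes its speed limit or range.

## Working session

There is one attempt and no reset: what is moved stays moved. The work goes in short steps, Python scripts to look and compute and a tool call to move; the robot and the scene stay as the last step left them, time stands still between calls to the robot, and variables do not carry over. Pictures are saved under pics/ and viewed, at most 10 in all, crops included, and the job is handed in when it is done.

Besides the shell and the picture viewer there is one more tool, called after "Emit:" by a JSON object that holds its "fn" and its "kwargs", one argument or row to a line. servo_tool: Moves the arm, as the interface text tells. Its arguments: {"type":"object","properties":{"commands":{"type":"string"}},"required":["commands"]}

```bash
mkdir -p pics; python3 - <<'E'
from bench import *
import cv2
o=get_obs();print(o)
for n in("top","side"):
    cv2.imwrite(f"pics/{n}0.png",camera(n));c=calibration(n);print(n,c)
E
```

```text
{'time_s': 0.0, 'q': array([ 1.08370641e+00,  1.81527264e-01,  1.60800204e+00, -1.37499572e-05,
        1.35382151e+00, -2.06304866e-01]), 'dq': array([ 1.96576357e-04,  8.12000543e-04,  5.23558384e-04, -2.27789186e-03,
        6.47441785e-04,  2.61019324e-05]), 'joint_efforts': array([ 1.35185375e-03, -4.44859314e+01, -3.51339519e+01, -5.12455699e-05,
        9.43737512e-03,  1.80097720e-05]), 'eef_pos': array([0.15904411, 0.55194753, 0.20779483]), 'eef_rot': array([-2.92392378e-04,  1.39930263e-01,  9.90160971e-01, -8.29054915e-04]), 'wrist_force': array([-0.48116543, -0.20525588, -0.11399833]), 'torque': array([-0.01862243, -0.00875078,  0.02915034]), 'grasp_force': 0.0, 'opening': 1.0018333017586396}
top {'fx': 447.20995540869154, 'fy': 447.20995540869154, 'cx': 311.45065628460804, 'cy': 238.2457670729319, 'R': array([[ 0.01359374, -0.99975722,  0.01734075],
       [-0.99058085, -0.01582808, -0.1360112 ],
       [ 0.13625265, -0.01532851, -0.99055553]]), 't': array([0.02712966, 0.5018903 , 1.01687965])}
side {'fx': 460.63788812229785, 'fy': 460.63788812229785, 'cx': 315.1654001002531, 'cy': 242.5018291410255, 'R': array([[ 0.94943946, -0.31344558,  0.01779283],
       [-0.12379966, -0.42587148, -0.89627403],
       [ 0.2885106 ,  0.84875518, -0.44314364]]), 't': array([-0.49004803,  0.13793267,  0.70023459])}
```

View pics/top0.png

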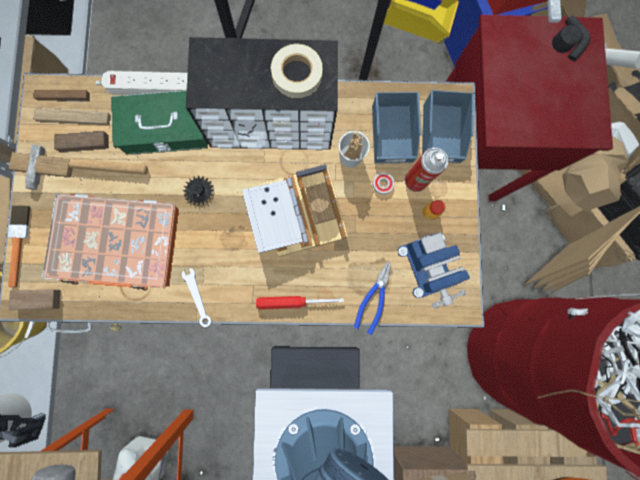

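View pics/side0.png

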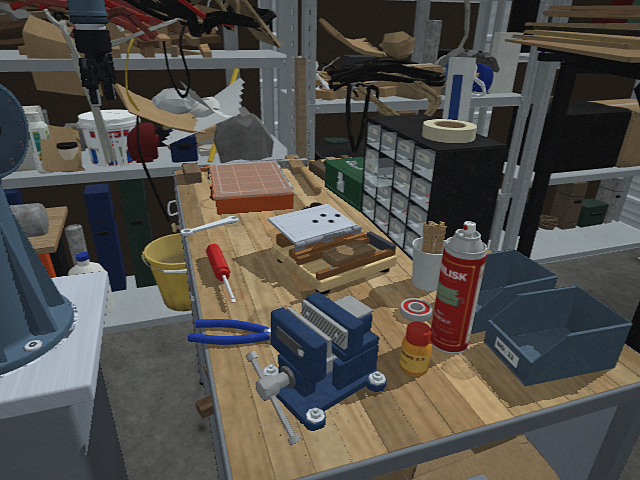

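The top view shows the jig around (300,210): the silver leaf at (243–306, 181–251), the channel to its right, and the block in the channel near (325,215). The side view shows the same from the right, with the leaf slightly raised. I'll zoom in on both.

```bash
python3 - <<'E'
import cv2,numpy as np
a=cv2.imread("pics/top0.png")[155:265,230:360];b=cv2.imread("pics/side0.png")[195:300,260:405]
a=cv2.resize(a,None,fx=5,fy=5,interpolation=cv2.INTER_CUBIC)
b=cv2.resize(b,None,fx=5,fy=5,interpolation=cv2.INTER_CUBIC)
cv2.imwrite("pics/topz.png",a);cv2.imwrite("pics/sidez.png",b)
E
```

```text
(no output)
```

View pics/topz.png

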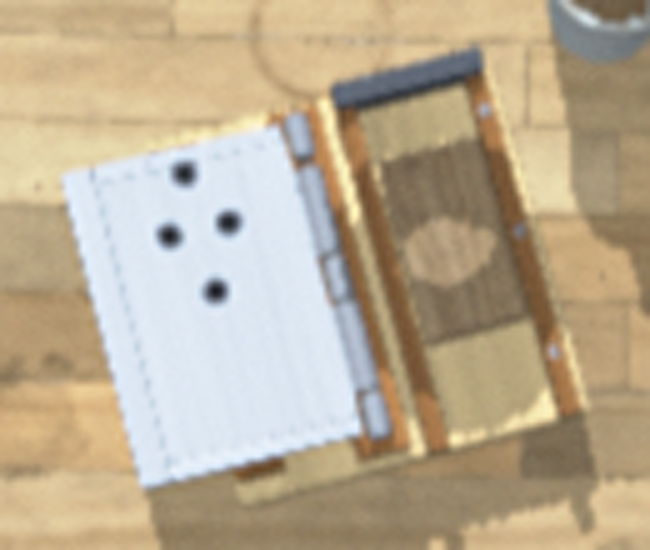

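View pics/sidez.png

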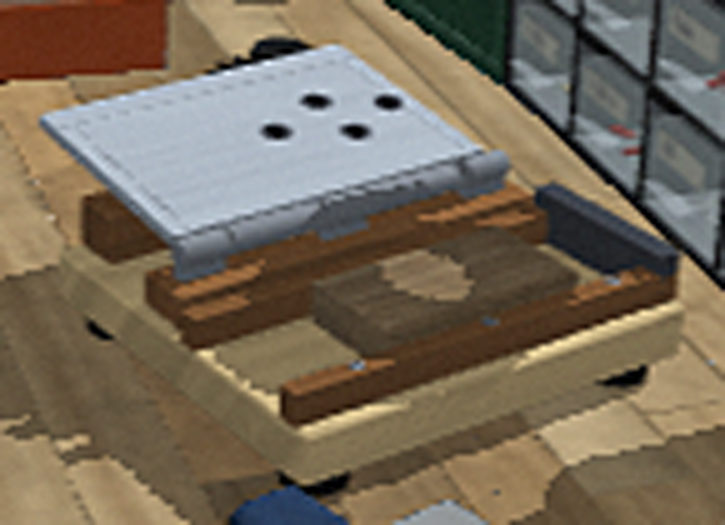

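The top zoom shows the leaf's free edge from (63,178) to (147,488), the hinge at about (298,115)–(378,437), the block top corners (383,160), (478,137), (527,318), (428,345), and the stop face from (338,108) to (482,72). The side zoom shows the near board corner at (302,440), and the leaf free corners at (42,120) and (337,45), so the leaf is a little raised.

```bash
cat > geo.py <<'E'
import numpy as np
from bench import *
from scipy.optimize import least_squares
C={n:calibration(n) for n in("top","side")}
off={"top":(230,155),"side":(260,195)}
def px(n,U,V): return np.array([off[n][0]+(U-2)/5,off[n][1]+(V-2)/5])
def proj(n,X):
    c=C[n];p=c["R"]@X+c["t"];return np.array([c["fx"]*p[0]/p[2]+c["cx"],c["fy"]*p[1]/p[2]+c["cy"]])
def ray(n,uv,z):
    c=C[n];d=c["R"].T@np.array([(uv[0]-c["cx"])/c["fx"],(uv[1]-c["cy"])/c["fy"],1]);o=-c["R"].T@c["t"]
    return o+d*(z-o[2])/d[2]
def tri(a,b):
    return least_squares(lambda X:np.r_[proj("top",X)-a,proj("side",X)-b],[.5,0,.05]).x
def world(P,j):
    c,s=np.cos(j[2]),np.sin(j[2]);return np.array([j[0]+c*P[0]-s*P[1],j[1]+s*P[0]+c*P[1],P[2]])
def jig(X,j):
    c,s=np.cos(j[2]),np.sin(j[2]);d=np.array(X)[:2]-j[:2];return np.array([c*d[0]+s*d[1],-s*d[0]+c*d[1],X[2]])
E
python3 - <<'E'
from geo import *
cor=[("top",588,409,-.09,-.1,.032),("top",236,503,-.09,.072,.032),("top",484,50,.09,-.1,.032),
("side",302,440,-.09,-.1,.032),("side",683,310,.09,-.1,.032),("side",65,250,-.09,.072,.032)]
f=lambda j:np.concatenate([proj(n,world((x,y,z),j))-px(n,U,V) for n,U,V,x,y,z in cor])
r=least_squares(f,[.6,0,.2]);j=r.x;print(j,r.fun.reshape(-1,2).round(1).tolist())
np.save("jig.npy",j)
for U,V in((338,108),(482,72)):print("stop",jig(ray("top",px("top",U,V),.0535),j).round(4))
for U,V in((428,345),(527,318),(383,160),(478,137)):print("blk",jig(ray("top",px("top",U,V),.05),j).round(4))
for U,V in((298,115),(378,437)):print("hinge",jig(ray("top",px("top",U,V),.0565),j).round(4))
for a,b in(((63,178),(337,45)),((147,488),(42,120))):
    X=tri(px("top",*a),px("side",*b));print("leaf",X.round(4),jig(X,j).round(4))
E
```

```text
[0.56709674 0.07058309 0.2768019 ] [[0.2, -0.2], [-0.1, -0.2], [0.8, 0.2], [0.1, -0.6], [1.2, -0.8], [-1.7, -0.5]]
stop [ 0.0752 -0.0216  0.0535]
stop [ 0.0748 -0.0917  0.0535]
blk [-0.0441 -0.0333  0.05  ]
blk [-0.0437 -0.0812  0.05  ]
blk [ 0.0465 -0.0358  0.05  ]
blk [ 0.0457 -0.082   0.05  ]
hinge [ 0.0759 -0.0025  0.0565]
hinge [-0.0806  0.0006  0.0565]
leaf [0.6056 0.1951 0.0724] [0.0711 0.1092 0.0724]
leaf [0.4638 0.1526 0.0712] [-0.077   0.1072  0.0712]
```

```bash
cat > plan.py <<'E'
import sys
from geo import *
from scipy.spatial.transform import Rotation as Rn
j=np.load("jig.npy")
def jfix(): return j
def Rq(q): return Rn.from_quat(np.r_[q[1:],q[0]])
def base(t):  # tool x=jig y, y=jig x, z=down, then tilt so tip points to -jig y by t
    return Rn.from_euler("z",j[2])*Rn.from_matrix(np.array([[0,1,0],[1,0,0],[0,0,-1.]]))*Rn.from_euler("y",-t)
def state():
    o=get_obs();R=Rq(o["eef_rot"]);p=jig(o["eef_pos"],j)
    d=R.as_matrix()[:,2];yj=world((0,1,0),[0,0,j[2]])
    print("t",round(o["time_s"],2),"jig mm",(p*1e3).round(1),"tilt",round(float(np.arctan2(-d@yj,-d[2])),3),
      "rot err",(R.inv()*base(0)).as_rotvec().round(2),"F",o["wrist_force"].round(1),"q",o["q"].round(2),"op",round(o["opening"],2))
    return o,R
def go(P,t,n):  # P jig mm, linear, n rows
    o,R=state();T=base(t);v=(world(np.array(P)/1e3,j)-o["eef_pos"])*1e3
    w=(R.inv()*T).as_rotvec()/n
    for k in range(n):
        s=(R*Rn.from_rotvec(w*k)).inv().apply(v/n);print(w.round(3),s.round(1))
E
python3 - <<'E'
import numpy as np
j=np.load("jig.npy");j[:2]-=.0025*np.array([np.cos(j[2]),np.sin(j[2])]);np.save("jig.npy",j)
from plan import *
go((-70,-57,130),0,10)
# check tilt sign
d=base(.5).as_matrix()[:,2];print(jig(np.r_[d[:2]+j[:2],d[2]],j))
E
```

```text
t 0.1 jig mm [-258.4  574.6  207.9] tilt 0.001 rot err [-0.    0.    1.01] F [-0.1  0.   0.2] q [ 1.08  0.18  1.61 -0.    1.35 -0.21] op 1.0
[-0.     0.     0.101] [-49.4 -43.6   7.8]
[-0.     0.     0.101] [-53.6 -38.4   7.8]
[-0.     0.     0.101] [-57.2 -32.8   7.8]
[-0.     0.     0.101] [-60.2 -26.8   7.8]
[-0.     0.     0.101] [-62.6 -20.6   7.8]
[-0.     0.     0.101] [-64.4 -14.2   7.8]
[-0.     0.     0.101] [-65.5  -7.6   7.8]
[-0.     0.     0.101] [-65.9  -0.9   7.8]
[-0.     0.     0.101] [-65.7   5.7   7.8]
[-0.     0.     0.101] [-64.7  12.4   7.8]
[-8.32667268e-17 -4.79425539e-01 -8.77582562e-01]
```

Emit:
{"fn": "servo_tool", "kwargs": {
  "commands": "0 0 0.1 -37 -33 6 0; 0 0 0.1 -40 -29 6 0; 0 0 0.1 -43 -25 6 0; 0 0 0.1 -45 -20 6 0; 0 0 0.1 -47 -15 6 0"
}}

```text
time_s: 0.72
eef_pos: [0.2927, 0.3426, 0.1783]
eef_rot: [-0.0, 0.382, 0.924, -0.0]
wrist_force: [0.7, 0.5, 0.1]
opening: 0.001
grasp_force: 0.0
```

Emit:
{"fn": "servo_tool", "kwargs": {
  "commands": "0 0 0.1 -48 -10 6 0; 0 0 0.1 -49 -5 6 0; 0 0 0.1 -49 0 6 0; 0 0 0.1 -49 4 6 0; 0 0 0.1 -48 9 6 0"
}}

```text
time_s: 1.35
eef_pos: [0.4277, 0.1376, 0.1484]
eef_rot: [-0.0, 0.599, 0.801, 0.0]
wrist_force: [0.3, 1.2, -0.5]
opening: -0.0
grasp_force: 0.0
```

```bash
python3 -c "
from plan import *
go((-70,-57,110),0,5)"
```

```text
t 1.35 jig mm [-113.3  102.6  148.4] tilt -0.0 rot err [-0.   -0.    0.01] F [ 0.3  1.2 -0.5] q [ 0.05 -0.04  1.97  0.    1.21 -0.24] op -0.0
[-0.    -0.     0.002] [-32.    8.3   7.7]
[-0.    -0.     0.002] [-32.    8.4   7.7]
[-0.    -0.     0.002] [-32.    8.5   7.7]
[-0.    -0.     0.002] [-32.    8.5   7.7]
[-0.    -0.     0.002] [-31.9   8.6   7.7]
```

Emit:
{"fn": "servo_tool", "kwargs": {
  "commands": "0 0 0.012 -32 8 8 0; 0 0 0 -32 8 8 0; 0 0 0 -32 8 8 0; 0 0 0 -32 9 8 0; 0 0 0 -32 9 6 0"
}}

```text
time_s: 1.98
eef_pos: [0.5118, -0.0039, 0.1099]
eef_rot: [-0.0, 0.602, 0.798, -0.0]
wrist_force: [0.6, 0.8, -0.3]
opening: 0.001
grasp_force: 0.0
```

```bash
python3 - <<'E'
from plan import *
state();import cv2
a=camera("top")[140:280,230:380];b=camera("side")[190:310,260:410]
f=lambda a:cv2.resize(a,(600,int(a.shape[0]*4)),interpolation=cv2.INTER_CUBIC)
cv2.imwrite("pics/a.png",np.vstack([f(a)[:300],f(b)[:300]]) if 0 else np.hstack([cv2.resize(a,(400,373)),cv2.resize(b,(400,373))]))
E
```

```text
t 1.98 jig mm [-71.  -56.5 109.9] tilt -0.001 rot err [-0. -0.  0.] F [ 0.6  0.8 -0.3] q [-0.24  0.16  1.85  0.    1.14 -0.52] op 0.0
```

View pics/a.png

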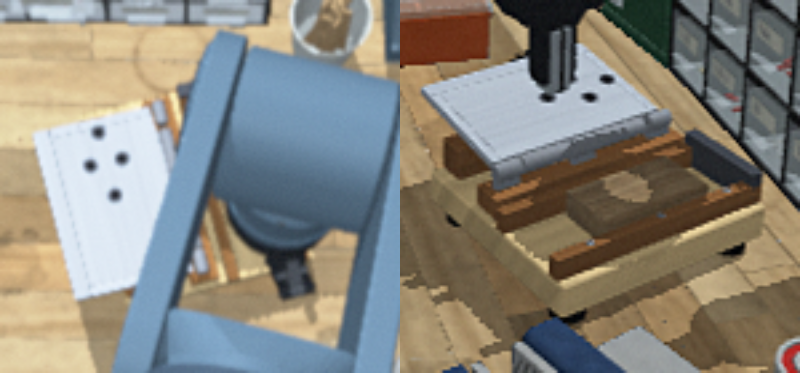

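The top view shows the gripper body over the channel's near end (crop 270,230) with the wrist camera behind it at (290,280). The side view shows the shut tips above the jig and nothing disturbed. Descending into the channel.

Emit:
{"fn": "servo_tool", "kwargs": {
  "commands": "0 0 0 -0.5 1 20 0; 0 0 0 0 0 20 0; 0 0 0 0 0 15 0; 0 0 0 0 0 9 0; 0 0 0 0 0 5 0"
}}

```text
time_s: 2.7
eef_pos: [0.5128, -0.003, 0.0414]
eef_rot: [-0.0, 0.602, 0.798, -0.0]
wrist_force: [-0.3, -0.3, 0.5]
opening: -0.004
grasp_force: 0.0
```

Emit:
{"fn": "servo_tool", "kwargs": {
  "commands": "0 0 0 0 4 0 0; 0 0 0 0 4 0 0; 0 0 0 0 4 0 0; 0 0 0 0 4 0 0; 0 0 0 0 4 0 0"
}}

```text
time_s: 3.32
eef_pos: [0.5325, 0.0024, 0.0418]
eef_rot: [0.0, 0.602, 0.798, 0.0]
wrist_force: [-0.4, -0.2, -0.3]
opening: 0.005
grasp_force: 0.0
```

Emit:
{"fn": "servo_tool", "kwargs": {
  "commands": "0 0 0 0 4 0 0; 0 0 0 0 3 0 0; 0 0 0 0 3 0 0; 0 0 0 0 2 0 0; 0 0 0 0 2 0 0"
}}

```text
time_s: 3.95
eef_pos: [0.5457, 0.0062, 0.0417]
eef_rot: [-0.0, 0.602, 0.798, -0.0]
wrist_force: [0.1, 0.8, 0.6]
opening: 0.002
grasp_force: 0.0
```

```bash
python3 - <<'E'
from plan import *
state();import cv2
a=camera("top")[140:280,230:380];b=camera("side")[190:310,260:410]
cv2.imwrite("pics/b.png",np.hstack([cv2.resize(a,(400,373)),cv2.resize(b,(400,373))]))
E
```

```text
t 3.95 jig mm [-35.7 -56.1  41.7] tilt -0.0 rot err [-0. -0.  0.] F [0.1 0.8 0.6] q [-0.21  0.33  1.8  -0.    1.01 -0.48] op 0.0
```

View pics/b.png

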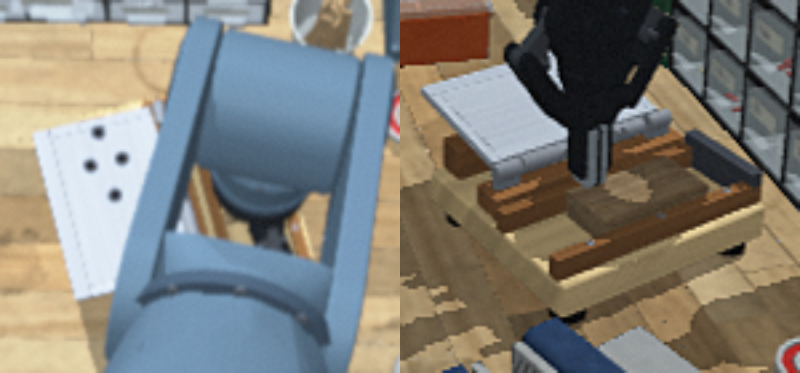

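```bash
python3 - <<'E'
from plan import *
o,R=state()
def show(X):
    u=proj("side",X);return ((u-[260,190])*[400/150,373/120]+[400,0]).round(0)
print("tcp",show(o["eef_pos"]))
for x in(-41.5,48.5):
  for y in(-32,-82):print(x,y,show(world((x/1e3,y/1e3,.05),j)))
import cv2
b=camera("side")[205:280,300:410];cv2.imwrite("pics/c.png",cv2.resize(b,(770,525),interpolation=cv2.INTER_CUBIC))
E
```

```text
t 4.05 jig mm [-35.6 -56.2  41.7] tilt 0.0 rot err [0. 0. 0.] F [-0.4  0.2  1.1] q [-0.21  0.33  1.8  -0.    1.01 -0.48] op 0.0
tcp [586. 215.]
-41.5 -32 [560. 189.]
-41.5 -82 [602. 223.]
48.5 -32 [660. 154.]
48.5 -82 [705. 184.]
```

View pics/c.png

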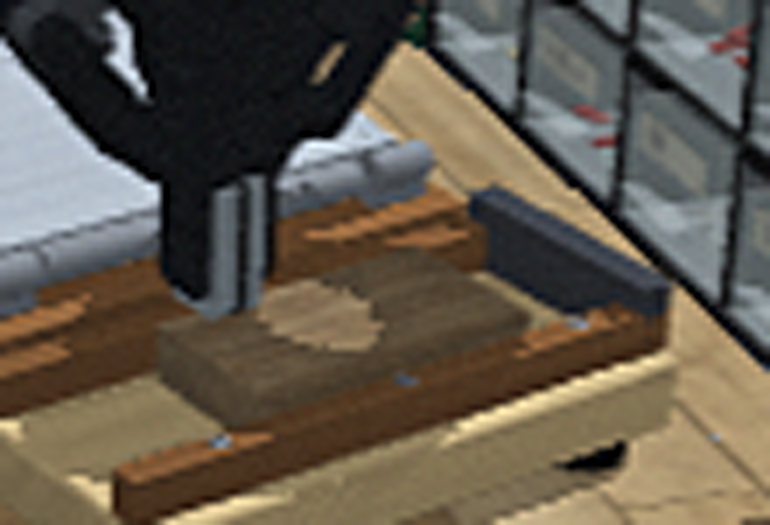

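```bash
python3 - <<'E'
from plan import *
def show(X):
    u=proj("side",X);return ((u-[260,190])*[400/150,373/120]+[400,0]).round(0)
print("a: tcp", show(world((-.071,-.0565,.1099),j)))
p=np.array([300+215/7,205+315/7])
for z in(.042,.05,.06,.07):print(z,(jig(ray("side",p,z),j)*1e3).round(1))
o=get_obs();o2=o["wrist_force"];print(o["torque"],o["joint_efforts"].round(2),o["time_s"])
E
```

```text
a: tcp [546. 123.]
0.042 [-13.3 -28.   42. ]
0.05 [-22.7 -40.4  50. ]
0.06 [-34.3 -56.   60. ]
0.07 [-46.  -71.6  70. ]
[-0.01580931 -0.02315116  0.03044262] [ 2.000e-02 -4.515e+01 -2.853e+01  0.000e+00 -1.000e-02  1.000e-02] 4.1
```

The picture shows the tips at crop (215,315), which is about 18 mm higher than the reported TCP. They are passing above the block, which hasn't moved and has had no contact. I'll back off, go lower, and use force as the check.

Emit:
{"fn": "servo_tool", "kwargs": {
  "commands": "0 0 0 0 -13 0 0; 0 0 0 0 -13 0 0; 0 0 0 0 -12 0 0; 0 0 0 0 0 7 0; 0 0 0 0 0 4 0"
}}

```text
time_s: 4.72
eef_pos: [0.5091, -0.0044, 0.0303]
eef_rot: [0.0, 0.602, 0.798, 0.0]
wrist_force: [-0.3, 0.4, 0.1]
opening: -0.007
grasp_force: 0.0
```

Emit:
{"fn": "servo_tool", "kwargs": {
  "commands": "0 0 0 0 0 3 0; 0 0 0 0 0 3 0; 0 0 0 0 0 2 0; 0 0 0 0 0 0 0"
}}

```text
time_s: 5.22
eef_pos: [0.509, -0.0042, 0.0225]
eef_rot: [-0.0, 0.602, 0.798, -0.0]
wrist_force: [-0.2, 0.6, 0.2]
opening: -0.002
grasp_force: 0.0
```

```bash
python3 - <<'E'
from plan import *
state();import cv2
b=camera("side")[205:280,290:400];cv2.imwrite("pics/d.png",cv2.resize(b,(770,525),interpolation=cv2.INTER_CUBIC))
E
```

```text
t 5.22 jig mm [-73.8 -56.1  22.5] tilt -0.0 rot err [-0. -0.  0.] F [-0.2  0.6  0.2] q [-0.24  0.29  1.9   0.    0.95 -0.52] op -0.0
```

View pics/d.png

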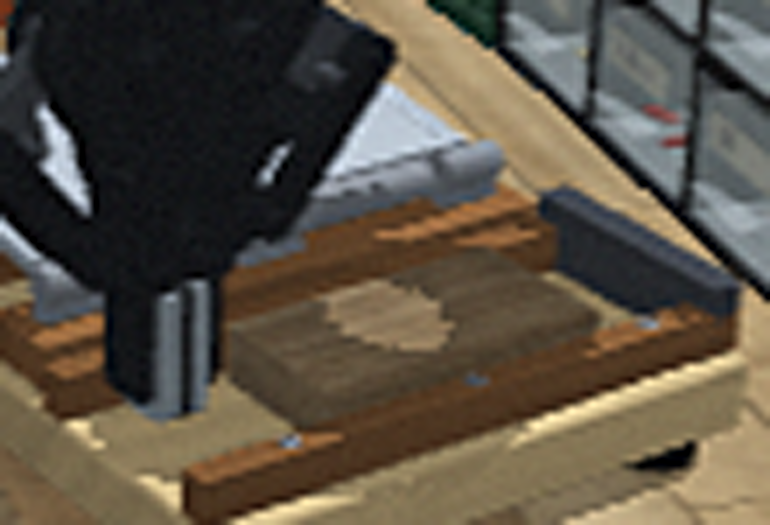

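The tips are now inside the channel just behind the block: tip at (170,412), block rear corner at (230,340). Pushing.

Emit:
{"fn": "servo_tool", "kwargs": {
  "commands": "0 0 0 -0.5 5 0 0; 0 0 0 0 5 0 0; 0 0 0 0 5 0 0; 0 0 0 0 4 0 0; 0 0 0 0 4 0 0"
}}

```text
time_s: 5.9
eef_pos: [0.5316, 0.0017, 0.0226]
eef_rot: [-0.0, 0.602, 0.798, -0.0]
wrist_force: [-0.3, 0.4, -1.0]
opening: 0.0
grasp_force: 0.0
```

Emit:
{"fn": "servo_tool", "kwargs": {
  "commands": "0 0 0 0 4 0 0; 0 0 0 0 4 0 0; 0 0 0 0 4 0 0; 0 0 0 0 3 0 0; 0 0 0 0 2 0 0"
}}

```text
time_s: 6.52
eef_pos: [0.5478, 0.0063, 0.0226]
eef_rot: [-0.0, 0.602, 0.798, -0.0]
wrist_force: [-1.1, -0.4, 0.4]
opening: 0.002
grasp_force: 0.5
```

Emit:
{"fn": "servo_tool", "kwargs": {
  "commands": "0 0 0 0 2 0 0; 0 0 0 0 2 0 0; 0 0 0 0 1 0 0; 0 0 0 0 1 0 0; 0 0 0 0 1 0 0"
}}

```text
time_s: 7.15
eef_pos: [0.5544, 0.0081, 0.0227]
eef_rot: [-0.0, 0.602, 0.798, -0.0]
wrist_force: [-0.9, -0.9, 0.4]
opening: -0.001
grasp_force: 0.3
```

Emit:
{"fn": "servo_tool", "kwargs": {
  "commands": "0 0 0 0 1.5 0 0; 0 0 0 0 1.5 0 0; 0 0 0 0 1 0 0; 0 0 0 0 1 0 0; 0 0 0 0 1 0 0"
}}

```text
time_s: 7.78
eef_pos: [0.5602, 0.0098, 0.0227]
eef_rot: [-0.0, 0.602, 0.798, -0.0]
wrist_force: [-1.0, -0.9, 0.4]
opening: -0.002
grasp_force: 0.4
```

```bash
python3 - <<'E'
from plan import *
state();import cv2
b=camera("side")[205:280,290:400];cv2.imwrite("pics/e.png",cv2.resize(b,(770,525),interpolation=cv2.INTER_CUBIC))
E
```

```text
t 7.78 jig mm [-20.7 -56.6  22.7] tilt 0.0 rot err [-0.  0.  0.] F [-1.  -0.9  0.4] q [-0.19  0.39  1.77 -0.    0.99 -0.47] op -0.0
```

View pics/e.png

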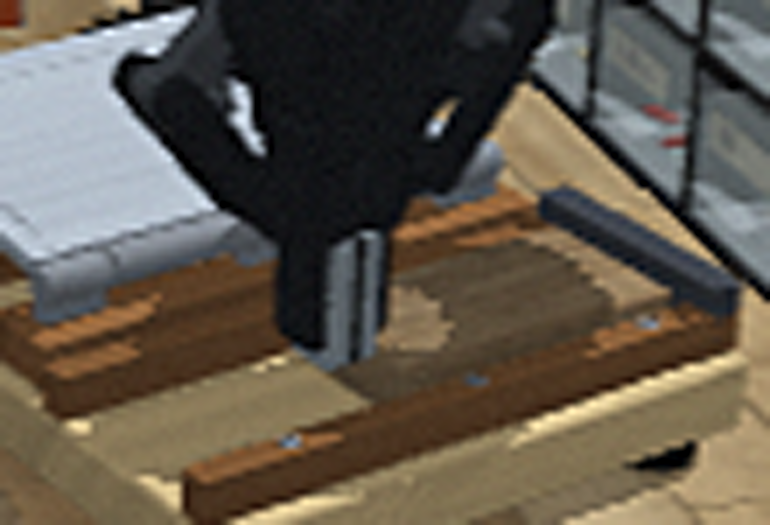

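The block has moved with the finger and is close to the stop, with its lit far end at about (640,290). Continuing until the force rises.

Emit:
{"fn": "servo_tool", "kwargs": {
  "commands": "0 0 0 0 1 0 0; 0 0 0 0 1 0 0; 0 0 0 0 1 0 0; 0 0 0 0 0 0 0"
}}

```text
time_s: 8.32
eef_pos: [0.5633, 0.0106, 0.0227]
eef_rot: [0.0, 0.602, 0.798, 0.0]
wrist_force: [0.2, -0.2, -0.2]
opening: -0.0
grasp_force: 0.0
```

Emit:
{"fn": "servo_tool", "kwargs": {
  "commands": "0 0 0 0 1 0 0; 0 0 0 0 1 0 0; 0 0 0 0 1 0 0; 0 0 0 0 0 0 0"
}}

```text
time_s: 8.82
eef_pos: [0.5639, 0.0109, 0.0226]
eef_rot: [-0.002, 0.602, 0.798, -0.002]
wrist_force: [-9.4, -3.5, 7.4]
opening: 0.001
grasp_force: 4.9
```

Contact with the stop: the TCP stalled after 3.5 of 6 mm at about 10 N. I'll back off, rise and plan the leaf.

Emit:
{"fn": "servo_tool", "kwargs": {
  "commands": "0 0 0 0 -6 0 0; 0 0 0 0 -6 -4 0; 0 0 0 0 0 -50 0; 0 0 0 0 0 -50 0; 0 0 0 0 0 -50 0"
}}

```text
time_s: 9.45
eef_pos: [0.5543, 0.0082, 0.1786]
eef_rot: [0.0, 0.602, 0.798, 0.0]
wrist_force: [-0.5, 0.2, -0.1]
opening: 0.001
grasp_force: 0.0
```

```bash
cat >> plan.py <<'E'
L=18.
def pose(th,t,r=97.,x=-15.,push=0.):
    """TCP (jig mm) so the finger's inner corner / face bears on the leaf underside at angle th"""
    H=np.array([0,56.5]);u=np.array([np.cos(th),np.sin(th)]);m=np.array([np.sin(th),-np.cos(th)])
    d=np.array([-np.sin(t),-np.cos(t)]);n=np.array([-np.cos(t),np.sin(t)])
    K=H+112*u+3*m+(112-r)*d if t+th<np.pi/2 else H+r*u+3*m
    p=K-11*n+L*d-push*m
    return np.array([x,p[0],p[1]])
def back(P,t,s): return P+np.array([0,np.sin(t),np.cos(t)])*s
E
python3 - <<'E'
from plan import *
g=ray("top",(199,191),.024);print("gear jig",(jig(g,j)*1e3).round(0))
import cv2
t=.85;P=pose(.11,t,push=-8.);print("insert",P.round(1));go(back(P,t,70),t,7)
cv2.imwrite("pics/f_top.png",camera("top"))
E
```

```text
gear jig [111. 213.  24.]
insert [-15.   95.   27.8]
t 9.45 jig mm [-26.9 -56.5 178.6] tilt 0.0 rot err [0. 0. 0.] F [-0.5  0.2 -0.1] q [-0.2   0.16  1.69  0.    1.29 -0.48] op 0.0
[ 0.    -0.121  0.   ] [29.2  1.7 14.9]
[ 0.    -0.121  0.   ] [30.8  1.7 11.3]
[ 0.    -0.121  0.   ] [31.9  1.7  7.5]
[ 0.    -0.121  0.   ] [32.6  1.7  3.6]
[ 0.    -0.121  0.   ] [32.8  1.7 -0.4]
[ 0.    -0.121  0.   ] [32.5  1.7 -4.4]
[ 0.    -0.121  0.   ] [31.7  1.7 -8.3]
```

Emit:
{"fn": "servo_tool", "kwargs": {
  "commands": "0 -0.12 0 29 2 5 0; 0 -0.12 0 31 2 3 0; 0 -0.12 0 32 2 -2 0; 0 -0.12 0 33 2 -6 0; 0 -0.12 0 33 2 -10 0"
}}

```text
time_s: 10.12
eef_pos: [0.5209, 0.1641, 0.1477]
eef_rot: [0.238, 0.575, 0.762, -0.178]
wrist_force: [0.3, 0.5, 0.1]
opening: -0.001
grasp_force: 0.0
```

```bash
python3 - <<'E'
from plan import *
t=.85;P=pose(.11,t,push=-8.);go(back(P,t,70),t,5)
E
```

```text
t 10.12 jig mm [-16.4 102.6 147.7] tilt 0.603 rot err [0.  0.6 0. ] F [0.3 0.5 0.1] q [ 0.44  0.33  1.68 -0.62  1.29  0.39] op -0.0
[ 0.001 -0.049 -0.   ] [15.8  0.2  7. ]
[ 0.001 -0.049 -0.   ] [16.1  0.3  6.2]
[ 0.001 -0.049 -0.   ] [16.4  0.3  5.4]
[ 0.001 -0.049 -0.   ] [16.6  0.3  4.6]
[ 0.001 -0.049 -0.   ] [16.8  0.3  3.8]
```

Emit:
{"fn": "servo_tool", "kwargs": {
  "commands": "0 -0.05 0 16 0 7 0; 0 -0.05 0 16 0 6 0; 0 -0.05 0 16 1 5 0; 0 -0.05 0 17 0 5 0; 0 -0.047 0 17 0 4 0"
}}

```text
time_s: 10.75
eef_pos: [0.5091, 0.2072, 0.0727]
eef_rot: [0.328, 0.549, 0.728, -0.247]
wrist_force: [0.7, -0.7, -0.1]
opening: -0.002
grasp_force: 0.0
```

```bash
python3 - <<'E'
from plan import *
t=.85;P=pose(.11,t,push=-8.);o,R=state();print(back(P,t,70))
import cv2
a=camera("top")[150:270,200:350];b=camera("side")[170:290,250:400]
cv2.imwrite("pics/f.png",np.hstack([cv2.resize(x,(400,320),interpolation=cv2.INTER_CUBIC) for x in(a,b)]))
for s in(0,18,):
    X=o["eef_pos"]-R.as_matrix()[:,2]*s/1e3
    print(s,((proj("top",X)-[200,150])*400/150).round(0),((proj("side",X)-[250,170])*400/150+[400,0]).round(0))
E
```

```text
t 10.75 jig mm [-15.9 147.2  72.7] tilt 0.848 rot err [0.   0.85 0.  ] F [ 0.7 -0.7 -0.1] q [ 0.61  0.62  1.58 -0.81  1.38  0.68] op -0.0
[-15.         147.58783388  74.01694456]
0 [ 95. 217.] [487.  96.]
18 [ 77. 219.] [478.  77.]
```

View pics/f.png

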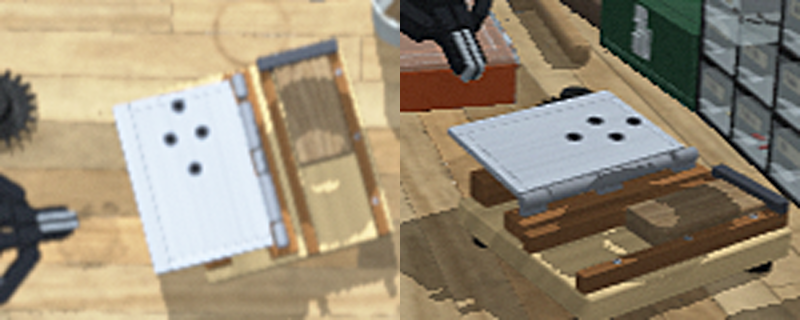

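The tip appears at (77,220) in the top view and (470,78) in the side view, which confirms the 18 mm offset along the tool. The block sits against the stop. Inserting under the leaf's edge along the tool axis.

Emit:
{"fn": "servo_tool", "kwargs": {
  "commands": "0 0 0 0 0 18 0; 0 0 0 0 0 18 0; 0 0 0 0 0 15 0; 0 0 0 0 0 12 0; 0 0 0 0 0 7 0"
}}

```text
time_s: 11.48
eef_pos: [0.5237, 0.1551, 0.0265]
eef_rot: [0.328, 0.549, 0.728, -0.248]
wrist_force: [0.6, -1.0, -0.5]
opening: 0.0
grasp_force: 0.0
```

```bash
cat >> plan.py <<'E'
def seq(ths,ts,push=2.,r=97.):
    o,R=state();p=jig(o["eef_pos"],j)*1e3
    for th,t in zip(ths,ts):
        P=pose(th,t,push=push,r=r);T=base(t);v=world(P,[0,0,j[2]])-world(p,[0,0,j[2]])
        w=(R.inv()*T).as_rotvec();s=R.inv().apply(v);print(round(th,2),round(t,2),P.round(0),"rot",w.round(3),"mm",s.round(1));R=T;p=P
E
python3 - <<'E'
from plan import *
seq(np.arange(.15,1.8,.11),[.85]*20)
E
```

```text
t 11.47 jig mm [-16.2  93.2  26.5] tilt 0.847 rot err [-0.    0.85  0.  ] F [ 0.6 -1.  -0.5] q [ 0.53  0.66  1.64 -0.87  1.26  0.71] op 0.0
0.15 0.85 [-15.  93.  42.] rot [-0.    -0.003  0.   ] mm [-11.6   1.2 -10.5]
0.26 0.85 [-15.  91.  54.] rot [0. 0. 0.] mm [-10.7   0.   -6.2]
0.37 0.85 [-15.  87.  66.] rot [0. 0. 0.] mm [-11.3  -0.   -5. ]
0.48 0.85 [-15.  82.  77.] rot [0. 0. 0.] mm [-11.7   0.   -3.7]
0.59 0.85 [-15.  76.  88.] rot [0. 0. 0.] mm [-12.1   0.   -2.4]
0.7 0.85 [-15.  69.  98.] rot [0. 0. 0.] mm [-12.3  -0.   -1. ]
0.81 0.85 [-15.  61. 106.] rot [0. 0. 0.] mm [-11.    0.    0.3]
0.92 0.85 [-15.  53. 113.] rot [0. 0. 0.] mm [-10.6   0.    1.4]
1.03 0.85 [-15.  45. 119.] rot [0. 0. 0.] mm [-10.3   0.    2.6]
1.14 0.85 [-15.  35. 124.] rot [0. 0. 0.] mm [-10.   -0.    3.7]
1.25 0.85 [-15.  25. 128.] rot [0. 0. 0.] mm [-9.5  0.   4.8]
1.36 0.85 [-15.  15. 131.] rot [0. 0. 0.] mm [-9.  -0.   5.8]
1.47 0.85 [-15.   4. 133.] rot [0. 0. 0.] mm [-8.3  0.   6.7]
1.58 0.85 [-15.  -6. 133.] rot [0. 0. 0.] mm [-7.5 -0.   7.6]
1.69 0.85 [-15. -17. 133.] rot [0. 0. 0.] mm [-6.6  0.   8.4]
1.8 0.85 [-15. -27. 131.] rot [0. 0. 0.] mm [-5.6 -0.   9.1]
```

Emit:
{"fn": "servo_tool", "kwargs": {
  "commands": "0 0 0 -6 1 -5 0; 0 0 0 -6 0 -5 0; 0 0 0 -5 0 -3 0; 0 0 0 -6 0 -3 0; 0 0 0 -6 0 -3 0"
}}

```text
time_s: 12.1
eef_pos: [0.5262, 0.1523, 0.0619]
eef_rot: [0.328, 0.549, 0.728, -0.247]
wrist_force: [-0.9, 4.1, -0.5]
opening: 0.0
grasp_force: 1.6
```

Emit:
{"fn": "servo_tool", "kwargs": {
  "commands": "0 0 0 -6 0 -2 0; 0 0 0 -12 0 -4 0; 0 0 0 -12 0 -2 0; 0 0 0 -12 0 -1 0; 0 0 0 -11 0 0 0"
}}

```text
time_s: 12.72
eef_pos: [0.5339, 0.1236, 0.1077]
eef_rot: [0.328, 0.549, 0.728, -0.248]
wrist_force: [0.1, 0.1, -2.0]
opening: 0.004
grasp_force: 0.9
```

```bash
cat > leaf.py <<'E'
from geo import *
import cv2
# leaf angle from the side view is hard to read by eye; save picture only
E
python3 - <<'E'
from plan import *
seq(np.arange(.92,2.2,.11),[.85]*8+[.75,.65,.55,.45])
E
```

```text
t 12.72 jig mm [-15.   60.  107.7] tilt 0.847 rot err [0.   0.85 0.  ] F [ 0.1  0.1 -2. ] q [ 0.47  0.5   1.68 -0.87  1.31  0.59] op 0.0
0.92 0.85 [-15.  53. 113.] rot [ 0.001 -0.003  0.   ] mm [-8.4 -0.   1.6]
1.03 0.85 [-15.  45. 119.] rot [0. 0. 0.] mm [-10.3   0.    2.6]
1.14 0.85 [-15.  35. 124.] rot [0. 0. 0.] mm [-10.   -0.    3.7]
1.25 0.85 [-15.  25. 128.] rot [0. 0. 0.] mm [-9.5  0.   4.8]
1.36 0.85 [-15.  15. 131.] rot [0. 0. 0.] mm [-9.  -0.   5.8]
1.47 0.85 [-15.   4. 133.] rot [0. 0. 0.] mm [-8.3  0.   6.7]
1.58 0.85 [-15.  -6. 133.] rot [0. 0. 0.] mm [-7.5  0.   7.6]
1.69 0.85 [-15. -17. 133.] rot [0. 0. 0.] mm [-6.6 -0.   8.4]
1.8 0.75 [-15. -25. 131.] rot [0.  0.1 0. ] mm [-3.9  0.   7.9]
1.91 0.65 [-15. -33. 127.] rot [0.  0.1 0. ] mm [-3.8  0.   7.9]
2.02 0.55 [-15. -41. 123.] rot [0.  0.1 0. ] mm [-3.7 -0.   8. ]
2.13 0.45 [-15. -49. 118.] rot [0.  0.1 0. ] mm [-3.6 -0.   8. ]
```

Contact forces are a few newtons, so the leaf is following. Continuing along the arc.

Emit:
{"fn": "servo_tool", "kwargs": {
  "commands": "0 0 0 -8 0 2 0; 0 0 0 -10 0 3 0; 0 0 0 -10 0 4 0; 0 0 0 -10 0 5 0; 0 0 0 -9 0 6 0"
}}

```text
time_s: 13.35
eef_pos: [0.5467, 0.0793, 0.1293]
eef_rot: [0.328, 0.549, 0.728, -0.248]
wrist_force: [-0.6, 2.1, 0.3]
opening: -0.003
grasp_force: 0.8
```

Emit:
{"fn": "servo_tool", "kwargs": {
  "commands": "0 0 0 -8 0 7 0; 0 0 0 -8 0 8 0; 0 0 0 -7 0 8 0; 0 0.1 0 -4 0 8 0; 0 0.1 0 -4 0 8 0"
}}

```text
time_s: 13.98
eef_pos: [0.5596, 0.0323, 0.1247]
eef_rot: [0.252, 0.571, 0.758, -0.191]
wrist_force: [-1.0, 0.8, -1.1]
opening: 0.002
grasp_force: 0.6
```

```bash
python3 - <<'E'
from plan import *
seq(np.arange(2.02,3.2,.11),np.r_[np.arange(.55,0,-.1),[0]*6],push=3)
E
```

```text
t 13.97 jig mm [-15.2 -34.8 124.7] tilt 0.644 rot err [-0.    0.64  0.  ] F [-1.   0.8 -1.1] q [ 0.21  0.32  1.77 -0.73  1.12  0.29] op 0.0
2.02 0.55 [-15. -42. 123.] rot [0.    0.094 0.002] mm [-4.7  0.2  5.9]
2.13 0.45 [-15. -49. 118.] rot [0.  0.1 0. ] mm [-3.5 -0.   8.1]
2.24 0.35 [-15. -56. 112.] rot [ 0.   0.1 -0. ] mm [-3.4  0.   8.1]
2.35 0.25 [-15. -62. 105.] rot [0.  0.1 0. ] mm [-3.3  0.   8.2]
2.46 0.15 [-15. -67.  98.] rot [0.  0.1 0. ] mm [-3.2 -0.   8.2]
2.57 0.05 [-15. -71.  90.] rot [-0.   0.1 -0. ] mm [-3.2  0.   8.3]
2.68 0.0 [-15. -76.  82.] rot [0.   0.05 0.  ] mm [-3.9 -0.   9. ]
2.79 0.0 [-15. -80.  72.] rot [0. 0. 0.] mm [-4.2 -0.   9.8]
2.9 0.0 [-15. -83.  62.] rot [0. 0. 0.] mm [-3.1 -0.  10.2]
3.01 0.0 [-15. -85.  51.] rot [0. 0. 0.] mm [-2.   0.  10.5]
3.12 0.0 [-15. -86.  41.] rot [0. 0. 0.] mm [-0.8  0.  10.6]
```

Emit:
{"fn": "servo_tool", "kwargs": {
  "commands": "0 0.1 0 -5 0 6 0; 0 0.1 0 -3.5 0 8 0; 0 0.1 0 -3.5 0 8 0; 0 0.1 0 -3 0 8 0; 0 0.1 0 -3 0 8 0"
}}

```text
time_s: 14.6
eef_pos: [0.5687, 0.0011, 0.0995]
eef_rot: [0.058, 0.601, 0.796, -0.043]
wrist_force: [-1.0, 0.0, -0.2]
opening: -0.0
grasp_force: 0.4
```

Emit:
{"fn": "servo_tool", "kwargs": {
  "commands": "0 0.1 0 -3 0 8 0; 0 0.04 0 -4 0 9 0; 0 0 0 -4 0 10 0; 0 0 0 -3 0 10 0; 0 0 0 -2 0 8 0"
}}

```text
time_s: 15.22
eef_pos: [0.5731, -0.0149, 0.0543]
eef_rot: [0.003, 0.602, 0.798, -0.003]
wrist_force: [-1.0, -0.1, 0.8]
opening: -0.0
grasp_force: 0.3
```

Emit:
{"fn": "servo_tool", "kwargs": {
  "commands": "0 0 0 -1 0 5 0; 0 0 0 0 0 4 0; 0 0 0 0 0 2 0; 0 0 0 0 0 2 0; 0 0 0 0 0 0 0"
}}

```text
time_s: 15.85
eef_pos: [0.5739, -0.0161, 0.0422]
eef_rot: [0.003, 0.602, 0.798, -0.002]
wrist_force: [0.4, 0.4, 0.4]
opening: 0.001
grasp_force: 0.0
```

```bash
python3 -c "
from plan import *
state();print(get_obs()['grasp_force'])"
```

```text
t 15.85 jig mm [-14.7 -85.3  42.2] tilt 0.007 rot err [0.   0.01 0.  ] F [0.4 0.4 0.4] q [-0.23  0.38  1.73 -0.01  1.03 -0.51] op 0.0
0.0
```

Emit:
{"fn": "servo_tool", "kwargs": {
  "commands": "0 0 0 0 0 1 0; 0 0 0 0 0 1 0; 0 0 0 0 0 1 0; 0 0 0 0 0 0 0"
}}

```text
time_s: 16.35
eef_pos: [0.5738, -0.0162, 0.0392]
eef_rot: [0.003, 0.602, 0.798, -0.002]
wrist_force: [0.1, -0.1, 0.0]
opening: -0.004
grasp_force: 0.0
```

Emit:
{"fn": "servo_tool", "kwargs": {
  "commands": "0 0 0 0 0 1 0; 0 0 0 0 0 1 0; 0 0 0 0 0 1 0; 0 0 0 0 0 0 0"
}}

```text
time_s: 16.85
eef_pos: [0.574, -0.0163, 0.0369]
eef_rot: [0.003, 0.602, 0.798, -0.002]
wrist_force: [-2.5, -0.4, 6.8]
opening: 0.002
grasp_force: 3.1
```

Emit:
{"fn": "servo_tool", "kwargs": {
  "commands": "0 0 0 0 0 1 0; 0 0 0 0 0 1 0; 0 0 0 0 0 0 0; 0 0 0 0 0 0 0"
}}

```text
time_s: 17.35
eef_pos: [0.5741, -0.0163, 0.0367]
eef_rot: [0.003, 0.602, 0.798, -0.002]
wrist_force: [-8.7, 0.7, 19.7]
opening: 0.003
grasp_force: 10.1
```

Emit:
{"fn": "servo_tool", "kwargs": {
  "commands": "0 0 0 0 0 -10 0; 0 0 0 0 0 -40 0; 0 0 0 0 -40 -40 0; 0 0 0 0 -40 -30 0; 0 0 0 0 -40 0 0"
}}

```text
time_s: 17.98
eef_pos: [0.4591, -0.0492, 0.157]
eef_rot: [0.005, 0.602, 0.798, -0.001]
wrist_force: [-0.2, 0.1, 0.7]
opening: -0.001
grasp_force: 0.0
```

Emit:
{"fn": "servo_tool", "kwargs": {
  "commands": "0 0 0 0 -40 0 0; 0 0 0 0 -40 0 0; 0 0 0 0 -20 0 0"
}}

```text
time_s: 18.35
eef_pos: [0.3605, -0.0758, 0.154]
eef_rot: [0.003, 0.603, 0.798, -0.002]
wrist_force: [-0.4, 0.4, 0.9]
opening: 0.002
grasp_force: 0.0
```

```bash
python3 - <<'E'
from plan import *
import cv2
state()
im=camera("side");cv2.imwrite("pics/g.png",im);cv2.imwrite("pics/gt.png",camera("top"))
# near edge of the flat leaf in the side view: bright, grey plate; compare with predicted corners at pi and 3.0
m=(cv2.inRange(cv2.cvtColor(im,cv2.COLOR_BGR2HSV),(90,8,130),(125,90,255)));m[:200]=0;m[300:]=0;m[:,:265]=0;m[:,402:]=0
n,l,s,c=cv2.connectedComponentsWithStats(m);k=1+s[1:,4].argmax();h=cv2.approxPolyDP(cv2.convexHull(max(cv2.findContours((l==k).astype(np.uint8),0,2)[0],key=cv2.contourArea)),2,True)[:,0]
print(s[k],h.tolist())
for th in(3.1416,3.06,2.9):
    u=np.array([np.cos(th),np.sin(th)])*.112;print(th,[proj("side",world((x,u[0],.0565+u[1]+.003),j)).round(1).tolist() for x in(-.075,.075)])
E
```

```text
t 18.35 jig mm [-236.2  -84.4  154. ] tilt 0.007 rot err [-0.    0.01  0.  ] F [-0.4  0.4  0.9] q [-0.53 -0.26  2.15 -0.01  1.25 -0.8 ] op 0.0
[ 295  225  102   45 2015] [[396, 248], [332, 269], [295, 243], [360, 225]]
3.1416 [[330.6, 269.0], [396.4, 247.6]]
3.06 [[330.7, 264.2], [396.7, 243.1]]
2.9 [[330.0, 254.2], [396.5, 233.8]]
```

The leaf corners measured at (332,269) and (396,248) match an angle of π. The robot is clear of everything, so I'm handing in.

```bash
python3 -c "
from bench import *
print(hand_in())"
```

```text
the job is handed in; nothing more can be done
None
```

The job is handed in at about 18 s of the 58 s limit: the block was pushed up against the stop, confirmed by contact force, and the leaf lies flat over it (its corners in the side view match an angle of π), but `hand_in` returned no verdict.

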